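Clear the solder reel aside and draw out the blue parts drawer

TASK

We need to get at the brass adapters in the blue parts drawer, which stands slightly open, but the solder reel stands in its way. With the fingers, push the reel aside along the bench, keeping it upright; then hook a fingertip down behind the lip of the blue drawer's front, from inside, and draw the drawer out until it meets its stop, without letting it run into the reel. Grasp, pinch and lift nothing, do not touch the drawer's front from outside, and leave the other drawers and everything else on the bench as they are.

Things in the scene. Friction and masses are not known exactly. Their poses are not given: they have to be found in the camera images.
- rack: flat aluminium base plate, 212 x 430 x 6 mm, fixed to the bench; the three drawer boxes stand on it side by side, 140 mm apart, in any order. Origin: centre of its underside; its x points from the drawer fronts to their backs (away from the robot), y along the row, z up.
- blue_unit: fixed grey case of the blue drawer, 200 deep (x) x 120 wide (y) x 72 high mm, on the 6 mm plate. Origin: middle of the lower edge of its open front; x points from front to back (away from the robot), z up. Its top at z = 72 mm (plus 2 mm ribs); the drawer slides out along -x.
- blue_drawer (a joint): how far the blue drawer stands out of its case, m: 0 shut, 0.15 at its stop, where it cannot go further. It starts 0.045 to 0.075 open, slides with about 1.5 N of friction and stays where it is left.
- blue_lip (a point): the lip: middle of the top edge of the blue front wall, on its inner face; moves with the drawer, axes as blue_unit. The front is 7 mm thick (x = -7 to 0 here), 112 wide, 57 high, its pull tab 10 mm further out. Behind it the drawer is open above to the case's front edge (the joint value) and 102 mm wide between sides 18 mm lower than the lip; floor 54 mm below the lip; cross divider 76 mm behind, 22 mm lower.
- reel: reel of solder wire standing on its flange on the bench in front of the blue drawer: orange flanges 68 mm across and 4 mm thick at bottom and top, grey winding 56 mm across, 46 mm high, 0.25 to 0.5 kg. Origin: centre of its underside; z up along its axis. It slides when pushed near the bench (tips at 5 to 15 mm height); pushed high up it may topple.
- adapter_a: brass coaxial adapter, 19 mm square wrench flats, 42 mm long, lying loose in the rear compartment of the blue drawer, hidden in the case until the drawer is drawn out. Origin: centre of its underside.
- adapter_b: second brass adapter, like adapter_a, beside it.
- yellow_lip (a point): lip of the yellow drawer (built like the blue one, shut or up to 20 mm open); to be left as it is.
- red_lip (a point): lip of the red drawer (built like the blue one, shut or up to 20 mm open); to be left as it is.
- flux_bottle: amber flux bottle with red cap, 38 mm across, 85 mm high, loose, left of the work. Origin: centre of its underside.
- dish: small steel dish, 84 mm across, 28 mm high, loose, right of the work. Origin: centre of its underside.
- screwdriver: screwdriver with orange handle, 170 mm long, lying across in front of the robot. Origin: on the bench under its middle.
- wrench: steel wrench, 150 mm long, lying across in front of the robot. Origin: on the bench under its middle.
- tip_cleaner: black round pot of brass wool for cleaning soldering tips, 72 mm across, 51 mm high, loose, on the left. Origin: centre of its underside.
- multimeter: yellow hand multimeter lying on its back, 165 x 80 x 48 mm, on the right. Origin: centre of its underside.

How it is judged:
On the way, in this order (a step that is already met when the one before it is completed fails the run):
1. the reel stands upright on the bench, clear of the blue drawer's path ((y of reel in the frame of blue_unit above 0.09 m or y of reel in the frame of blue_unit below -0.09 m or x of reel in the frame of blue_unit below -0.202 m) and angle between reel's own z axis and vertical below 0.15 rad and height (world z) of reel below 0.006 m), for 0.2 s.
2. the blue drawer is drawn out to its stop (value of joint blue_drawer above 0.143 m), for 0.2 s.
At the end, for the whole second after the job is handed in: Blue drawer within 7 mm of its stop; reel upright and still on the bench, its centre over 90 mm to the side of the drawer's centre line (or over 202 mm in front of the case); both adapters still in the drawer's rear compartment (all of step 1 and value of joint blue_drawer above 0.143 m and linear speed of reel below 0.02 m/s and x of adapter_a in the frame of blue_lip between 0.075 and 0.19 m and y of adapter_a in the frame of blue_lip between -0.055 and 0.055 m and height (world z) of each of adapter_a, adapter_b below 0.03 m and x of adapter_b in the frame of blue_lip between 0.075 and 0.19 m and y of adapter_b in the frame of blue_lip between -0.055 and 0.055 m); the robot touches nothing.
It fails at once if the reel is lifted off the bench or tipped over (height (world z) of reel above 0.012 m or angle between reel's own z axis and vertical above 0.35 rad).
It fails at once if the blue drawer or its case runs into the reel (contact force between blue_unit and reel above 1 N).
It fails at once if the front of the blue drawer is pinched or pressed from outside (contact force between the fingers and blue_front_outside above 2 N or contact force between the fingers and blue_pull_tab above 2 N).
It fails at once if an adapter is lifted out of the drawer (height (world z) of any of adapter_a, adapter_b above 0.045 m).
It fails at once if another drawer is moved (more than 15 mm), or something else on the bench is moved (more than 25 mm) or lifted (distance of any of yellow_lip, red_lip from where it was at the start of the episode above 0.015 m or distance of any of flux_bottle, dish, screwdriver, wrench, tip_cleaner, multimeter from where it was at the start of the episode above 0.025 m).
It also fails if it takes over 45 s, if anything falls off the work surface, if the arm or the gripper's body presses on something with over 40 N, if the wrist force passes 120 N, or if a joint passes its speed limit or range.

ROBOT

A 6-joint arm with a two-finger parallel gripper is mounted at the origin on the work surface. World frame = base frame: x ahead of the robot, y to its left, z up, the work surface at z = 0. Lengths are in m, angles in rad, forces in N, time in s.
With the tool pointing down it reaches from about 0.3 to 0.875 m from the base axis. Payload 6.4 kg.
Tool frame: the origin (TCP) lies midway between the tips of the shut fingers; the grasp point (between the pads) lies 19 mm behind it (ctrl.pinch_z is the distance from the TCP to the grasp point, in m); z points along the fingers, y is the line along which they close (so a half turn about z gives the same grasp; the last joint's range is limited). The gripper opens to 85 mm and grips with 20 to 120 N. Pads are 22 mm wide; open, the fingers measure 114 mm over their backs; the gripper's body (76 mm by 85 mm) begins 54 mm behind the grasp point. The pads swing forward as they close: fully open they stand 13 mm farther back than shut.
Start: joints at [-1.509, 0.181, 1.607, -0, 1.354, -0.206], TCP at [0.152, -0.555, 0.231] pointing down, gripper open.
Joint ranges: [-2.99, 2.99], [-0.89, 2.07], [0.3, 2.58], [-1.14, 4.28], [0, 2.63], [-3.12, 3.12]. Speed limits (rad/s): [2.57, 2.57, 3.01, 3.14, 3.14, 3.14].

INTERFACE

Orientations are given as a unit quaternion [w, x, y, z].
In Python, from bench import ctrl gives the robot as it stands.
- The arm moves only by the tool apply_moves, never from a script. Its argument "moves" is a list of rows, each an object with "jaw": the opening, from 0 (shut) to 1 (fully open); "offset": the shift along the tool's x, y, z in mm, a list of three; "rot": the turn, a rotation vector about the tool's x, y, z in degrees, a list of three. In form: [{"jaw": jaw, "offset": [dx, dy, dz], "rot": [ax, ay, az]}, ...]. A call has exactly 5 rows; each row shifts and turns the commanded pose from where the row before left it, along the tool's axes as they then stand; what a row does not reach is not made up. A row lasts 1/8 s, in which the tool goes at most 62.5 mm and 10.7 degrees, less where a joint would pass 70% of its speed; a pose out of reach is approached as far as the arm can. A call is refused whole if a number of a shift passes 62.5 or a number of a turn 10.7, either way. A call with a gripper value outside its range is refused whole. The fingers move at their own pace and stop on an object; the grip force is fixed at half the most. Time passes only in rows, so rows that do not move let the fingers close, or fill a call up. It gives the time, the measured TCP pose, the force, the opening and the grip force at its end, in the units of the state.
- ctrl.get_obs(): the state, without advancing time (a new reading comes with each control period).
- ctrl.camera(name): name is "scene" or "side" or "wrist"; returns (picture, depth): 480x640x3 uint8, red, green, blue; 480x640 float32, m along the optical axis (not along the pixel's ray), 0 where there is no reading.
- ctrl.camera_params(name): a dict with "K" (3x3 intrinsics, pixels), "cam_to_world" (4x4, takes a point from camera to world coordinates); the wrist camera has in their place "mount" (4x4, takes a point from camera to tool coordinates, whose origin is the TCP and whose axes are the flange's). Camera axes: x right, y down, z forward; pixel columns grow to the right and rows downward; lengths in m; the calibration is good to about 2 mm. A picture is of the moment at which its call begins: read the wrist's pose just before it. camera_params takes no time and is no camera call.
- ctrl.hand_in(): hands the job in; it is judged then, once.
Trained networks look in the newest picture that a camera, given by its name, has taken for a name from the list of things; names that differ only in an ending like _2 or _b are one class to them, and where a whole thing is asked for, a point or a joint stands for the part that bears it (a point fixed in the world has none). Each returns a list of dicts, best first, with "score" (0 to 1); they miss things now and then, are a little off and sometimes report something else, mostly with a low value. They report only what shows in the picture. A call takes as long as a camera call.
- ctrl.outline_of(camera, target): "region" (480x640 bool, what is visible of it) and "position" ([column, row] in pixels, amid what is visible of it).
The state is a dict: "time_s": time; "q": joint angles; "dq": joint speeds; "joint_efforts": joint torques, N m; "eef_pos": TCP position; "eef_rot": TCP orientation; "wrist_force": force on the tool from outside, world axes, zero at the start; "torque": the same for the moment, N m; "opening": opening from 0.0 (shut) to 1.0 (fully open); "grasp_force": force on a finger pad.
Only numpy, scipy, OpenCV 4.12 (cv2) and the standard library are available. Lean on these libraries where they do the work, as an engineer would, in place of code of your own. Each camera call takes 0.05 s, during which the arm holds its last target. There are 200 camera calls.

## Working session

There is one attempt and no reset: what is moved stays moved. The work goes in short steps, Python scripts to look and compute and a tool call to move; the robot and the scene stay as the last step left them, time stands still between calls to the robot, and variables do not carry over. Pictures are saved under pics/ and viewed, at most 10 in all, crops included, and the job is handed in when it is done.

Besides the shell and the picture viewer there is one more tool, called by a JSON object that holds its "name" and its "arguments". apply_moves: Moves the arm, as the interface text tells. Its arguments: {"type":"object","properties":{"moves":{"type":"array"}},"required":["moves"]}

```bash
mkdir -p pics; cat > h.py <<'E'
import numpy as np, cv2
from bench import ctrl
from scipy.spatial.transform import Rotation as R
def cloud(name,d):
    p=ctrl.camera_params(name);K=p["K"];K=np.array(K)
    v,u=np.mgrid[:480,:640]
    P=np.stack([(u-K[0,2])*d/K[0,0],(v-K[1,2])*d/K[1,1],d],-1)
    if "cam_to_world" in p: T=np.array(p["cam_to_world"])
    else:
        o=ctrl.get_obs();q=o["eef_rot"];E=np.eye(4);E[:3,:3]=R.from_quat([q[1],q[2],q[3],q[0]]).as_matrix();E[:3,3]=o["eef_pos"];T=E@np.array(p["mount"])
    W=P@T[:3,:3].T+T[:3,3]; W[d<=0]=np.nan
    return W
def save(n,im): cv2.imwrite(f"pics/{n}.png",im[...,::-1])
E
python3 - <<'E'
from h import *
np.set_printoptions(precision=3,suppress=True)
ims=[]
for c in("scene","side"):
    im,d=ctrl.camera(c);W=cloud(c,d);ims.append(im);np.save(c+".npy",W)
    for t in("reel","blue_drawer","blue_unit","yellow_lip","red_lip","flux_bottle","dish","tip_cleaner","multimeter","screwdriver","wrench","rack"):
        for r in ctrl.outline_of(c,t)[:1]:
            w=W[r["region"]];w=w[~np.isnan(w[:,0])]
            if len(w): print(c,t,round(r["score"],2),np.round(r["position"]),np.percentile(w,[2,50,98],axis=0).ravel())
    save(c,im)
o=ctrl.get_obs();print(o["eef_pos"],o["eef_rot"],o["time_s"])
E
```

```text
scene reel 0.74 [370. 212.] [0.529 0.102 0.    0.566 0.126 0.044 0.588 0.163 0.049]
scene blue_drawer 0.42 [427. 134.] [0.404 0.369 0.002 0.444 0.39  0.036 0.466 0.43  0.052]
scene blue_unit 0.62 [435. 278.] [0.648 0.059 0.013 0.799 0.11  0.077 0.904 0.175 0.081]
scene yellow_lip 0.75 [342. 276.] [ 0.667 -0.076  0.026  0.691 -0.032  0.066  0.694  0.031  0.07 ]
scene red_lip 0.93 [283. 307.] [ 0.675 -0.216  0.036  0.68  -0.165  0.059  0.683 -0.108  0.07 ]
scene flux_bottle 0.65 [488. 184.] [0.627 0.385 0.007 0.645 0.396 0.049 0.657 0.412 0.086]
scene dish 0.94 [147. 359.] [ 0.584 -0.465  0.001  0.615 -0.43   0.013  0.659 -0.391  0.03 ]
scene tip_cleaner 0.87 [427. 137.] [0.408 0.369 0.005 0.445 0.39  0.036 0.466 0.429 0.052]
scene multimeter 0.86 [126. 289.] [ 0.407 -0.484  0.008  0.457 -0.41   0.039  0.486 -0.329  0.048]
scene screwdriver 0.69 [200. 242.] [ 0.347 -0.25  -0.     0.422 -0.227  0.022  0.456 -0.195  0.028]
scene wrench 0.81 [331. 170.] [ 0.307  0.11  -0.002  0.379  0.132  0.006  0.449  0.161  0.011]
scene rack 0.6 [297. 390.] [ 0.703 -0.237 -0.001  0.879 -0.222  0.005  0
[... 307 characters left out ...]
d_lip 0.82 [304. 198.] [ 0.665 -0.212  0.009  0.676 -0.156  0.032  0.728 -0.101  0.067]
side flux_bottle 0.58 [194. 384.] [0.617 0.396 0.004 0.628 0.415 0.052 0.647 0.427 0.086]
side dish 0.89 [371. 144.] [ 0.586 -0.466 -0.001  0.627 -0.44   0.015  0.661 -0.387  0.028]
side tip_cleaner 0.98 [291. 434.] [0.395 0.379 0.006 0.423 0.417 0.044 0.46  0.442 0.052]
side screwdriver 0.67 [424. 218.] [ 0.307 -0.263 -0.001  0.406 -0.213  0.018  0.452 -0.176  0.027]
side wrench 0.7 [378. 338.] [ 0.306  0.115 -0.001  0.368  0.138  0.006  0.444  0.165  0.011]
side rack 0.68 [197. 288.] [ 0.696  0.178 -0.001  0.783  0.19   0.005  0.902  0.198  0.01 ]
[ 0.152 -0.555  0.231] [-0.     0.991  0.133 -0.   ] 1.3
```

View pics/scene.png

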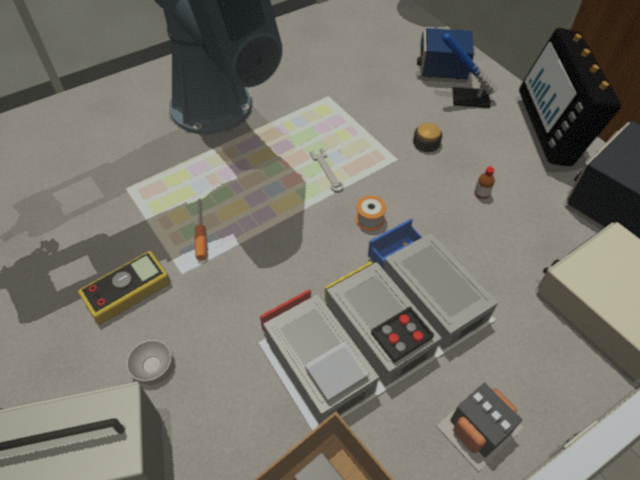

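View pics/side.png

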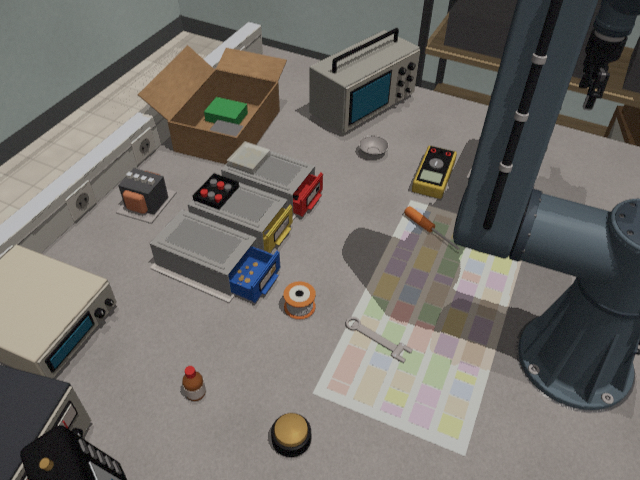

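```bash
python3 - <<'E'
from h import *
np.set_printoptions(precision=4,suppress=True)
for c in("scene","side"):
    W=np.load(c+".npy");f=W.reshape(-1,3);f=f[~np.isnan(f[:,0])]
    # reel top
    m=(f[:,2]>.043)&(f[:,2]<.05)&(abs(f[:,0]-.555)<.05)&(abs(f[:,1]-.135)<.06);(a,r)=cv2.minEnclosingCircle((f[m,:2]*1000).astype(np.float32))
    print(c,"reel",a,r,m.sum())
    # case top of three units
    m=(f[:,2]>.074)&(f[:,2]<.084)&(f[:,0]>.66)&(abs(f[:,1])<.3)
    for lo,hi in((.04,.25),(-.09,.04),(-.25,-.1)):
        g=f[m&(f[:,1]>lo)&(f[:,1]<hi)]
        print(c,"case",cv2.minAreaRect((g[:,:2]*1000).astype(np.float32)),g[:,2].mean() if len(g) else 0)
    m=(f[:,2]>.058)&(f[:,2]<.068)&(f[:,0]>.58)&(f[:,0]<.68)&(f[:,1]>.04)&(f[:,1]<.2)
    print(c,"lip",cv2.minAreaRect((f[m,:2]*1000).astype(np.float32)),m.sum(),f[m].mean(0))
E
```

```text
scene reel (556.8295288085938, 132.8348846435547) 34.90583419799805 506
scene case ((930.56103515625, 137.57821655273438), (458.8076477050781, 195.67086791992188), 0.12082263082265854) 0.0779461844764642
scene case ((929.7083740234375, -20.704254150390625), (459.9284362792969, 121.35064697265625), 0.011175606399774551) 0.07821805677103967
scene case ((867.0111083984375, -170.10433959960938), (143.18980407714844, 352.1415710449219), 82.47039031982422) 0.07817477899667617
scene lip ((645.6007080078125, 119.40704345703125), (10.234652519226074, 112.27146911621094), 0.8508116006851196) 176 [0.6471 0.1146 0.0638]
side reel (555.0964965820312, 136.66893005371094) 35.07722854614258 556
side case ((931.842529296875, 144.06658935546875), (465.6563720703125, 208.92433166503906), 0.2974259853363037) 0.0777042784030217
side case ((930.975341796875, -23.186988830566406), (127.6482925415039, 467.4645690917969), 89.70838928222656) 0.07804564233053006
side case ((919.2864990234375, -174.4453125), (148.85304260253906, 489.6532897949219), 89.98565673828125) 0.07785063650434292
side lip ((644.28955078125, 123.08837127685547), (9.502259254455566, 114.61919403076172), 0.3321710228919983) 186 [0.6433 0.123  0.0642]
```

The scene view shows the orange reel at (370,212), just in front of the open blue drawer at (395,240). The side view has the reel at (300,300) and the drawer at (255,275). The bench to the reel's left (+y) is free, so I'll push it that way with the tool tilted so the tips lead.

```bash
python3 - <<'E'
from h import *
for c in("scene","side"):
    W=np.load(c+".npy");f=W.reshape(-1,3);f=f[~np.isnan(f[:,0])]
    m=(f[:,2]>.0745)&(f[:,2]<.083)&(f[:,0]>.66)&(f[:,0]<.93)&(f[:,1]>.045)&(f[:,1]<.22)
    g=f[m]; print(c,cv2.minAreaRect((g[:,:2]*1000).astype(np.float32)))
    fr=[g[(g[:,1]>y)&(g[:,1]<y+.02),0].min() for y in(.07,.09,.11,.13,.15)];print(np.round(fr,4))
    m=(f[:,2]>.056)&(f[:,2]<.069)&(f[:,0]>.58)&(f[:,0]<.68)&(f[:,1]>.04)&(f[:,1]<.2)
    g=f[m];print("slope lip",np.polyfit(g[:,1],g[:,0],1),np.percentile(g[:,0],[2,98]))
    m=(f[:,2]>.02)&(f[:,2]<.07)&(f[:,0]>.55)&(f[:,0]<.66)&(f[:,1]>.04)&(f[:,1]<.2)&~((np.hypot(f[:,0]-.556,f[:,1]-.135)<.045))
    print("min x front",np.percentile(f[m,0],[.5,2,5]))
E
```

```text
scene ((802.0765991210938, 119.80963134765625), (123.07899475097656, 201.52073669433594), 89.96216583251953)
[0.7013 0.7016 0.7014 0.7025 0.7019]
slope lip [-0.00146737  0.6475642 ] [0.64165918 0.65067259]
min x front [0.64161832 0.64248501 0.64362408]
side ((800.2197875976562, 115.5867919921875), (202.55703735351562, 138.47726440429688), 0.9076528549194336)
[0.6998 0.7003 0.6991 0.7001 0.6991]
slope lip [-0.002579    0.64343911] [0.63971759 0.64804807]
min x front [0.63004496 0.63209054 0.63597521]
```

{"name": "apply_moves", "arguments": {"moves": [{"jaw": 0.5, "offset": [0, 0, 0], "rot": [0, 0, -10.6]}, {"jaw": 0.5, "offset": [0, 0, 0], "rot": [0, 0, -10.6]}, {"jaw": 0.5, "offset": [0, 0, 0], "rot": [0, 0, -10.6]}, {"jaw": 0.5, "offset": [0, 0, 0], "rot": [0, 0, -10.6]}, {"jaw": 0.5, "offset": [0, 0, 0], "rot": [0, 0, -10.6]}]}}

```text
time_s: 1.92
eef_pos: [0.1522, -0.5545, 0.2313]
eef_rot: [-0.0, 0.826, 0.564, 0.0]
wrist_force: [-0.7, -0.6, 0.4]
opening: 0.5
grasp_force: 0.0
```

{"name": "apply_moves", "arguments": {"moves": [{"jaw": 0.5, "offset": [0, 0, 0], "rot": [0, 0, -10.6]}, {"jaw": 0.5, "offset": [0, 0, 0], "rot": [0, 0, -10.6]}, {"jaw": 0.5, "offset": [0, 30, 0], "rot": [0, 0, 0]}, {"jaw": 0.5, "offset": [10, 40, 0], "rot": [0, 0, 0]}, {"jaw": 0.5, "offset": [20, 40, 0], "rot": [0, 0, 0]}]}}

```text
time_s: 2.55
eef_pos: [0.2632, -0.5255, 0.2313]
eef_rot: [0.0, 0.71, 0.704, -0.0]
wrist_force: [0.6, 0.1, 0.0]
opening: 0.499
grasp_force: 0.0
```

{"name": "apply_moves", "arguments": {"moves": [{"jaw": 0.5, "offset": [40, 18, 0], "rot": [0, 0, 0]}, {"jaw": 0.5, "offset": [45, 18, 0], "rot": [0, 0, 0]}, {"jaw": 0.5, "offset": [50, 18, 0], "rot": [0, 0, 0]}, {"jaw": 0.5, "offset": [50, 18, 0], "rot": [0, 0, 0]}, {"jaw": 0.5, "offset": [50, 18, 0], "rot": [0, 0, 0]}]}}

```text
time_s: 3.18
eef_pos: [0.3547, -0.2896, 0.2315]
eef_rot: [0.0, 0.71, 0.704, 0.0]
wrist_force: [0.6, -0.6, 0.3]
opening: 0.495
grasp_force: 0.0
```

{"name": "apply_moves", "arguments": {"moves": [{"jaw": 0.5, "offset": [50, 30, 0], "rot": [0, 0, 0]}, {"jaw": 0.5, "offset": [50, 30, 0], "rot": [0, 0, 0]}, {"jaw": 0.5, "offset": [50, 30, 0], "rot": [0, 0, 0]}, {"jaw": 0.5, "offset": [50, 30, 0], "rot": [0, 0, 0]}, {"jaw": 0.5, "offset": [40, 20, 0], "rot": [0, 0, 0]}]}}

```text
time_s: 3.8
eef_pos: [0.4972, -0.0501, 0.2316]
eef_rot: [0.0, 0.709, 0.705, 0.0]
wrist_force: [0.3, -0.5, -0.6]
opening: 0.498
grasp_force: 0.0
```

{"name": "apply_moves", "arguments": {"moves": [{"jaw": 0.5, "offset": [40, 25, 0], "rot": [0, 0, 0]}, {"jaw": 0.5, "offset": [40, 25, 0], "rot": [0, 0, 0]}, {"jaw": 0.5, "offset": [23, 9, 0], "rot": [0, 0, 0]}, {"jaw": 0.5, "offset": [0, 0, 0], "rot": [0, 7.5, 0]}, {"jaw": 0.5, "offset": [0, 0, 0], "rot": [0, 7.5, 0]}]}}

```text
time_s: 4.42
eef_pos: [0.5563, 0.0516, 0.2318]
eef_rot: [-0.093, 0.703, 0.699, 0.094]
wrist_force: [0.1, -0.4, -0.8]
opening: 0.502
grasp_force: 0.0
```

{"name": "apply_moves", "arguments": {"moves": [{"jaw": 0.5, "offset": [-11, 0, 41], "rot": [0, 0, 0]}, {"jaw": 0.5, "offset": [-11, 0, 41], "rot": [0, 0, 0]}, {"jaw": 0.5, "offset": [-11, 0, 41], "rot": [0, 0, 0]}, {"jaw": 0.5, "offset": [-8, 0, 30], "rot": [0, 0, 0]}, {"jaw": 0.5, "offset": [0, 0, 0], "rot": [0, 0, 0]}]}}

```text
time_s: 5.05
eef_pos: [0.5538, 0.0508, 0.0705]
eef_rot: [-0.094, 0.704, 0.698, 0.091]
wrist_force: [1.3, 0.9, -0.7]
opening: 0.5
grasp_force: 0.0
```

```bash
python3 - <<'E'
from h import *
im,d=ctrl.camera("side");save("side2",cv2.resize(im[180:400,200:440],None,fx=2.5,fy=2.5))
E
```

```text
(no output)
```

View pics/side2.png

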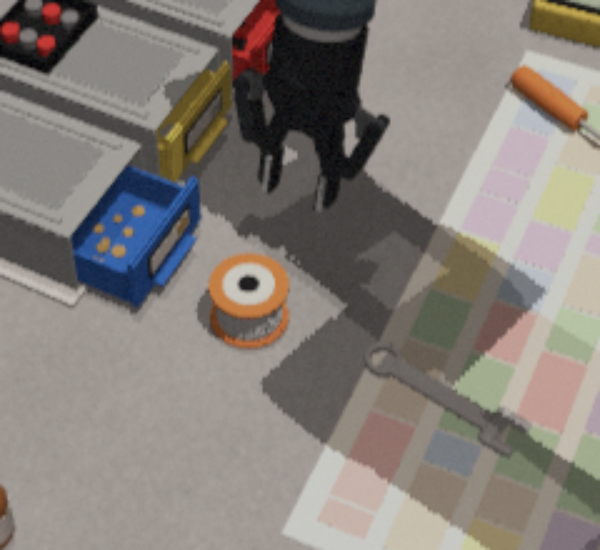

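The crop shows the gripper right of the reel at (300,180), with the reel at (250,300). The fingers are clear of the yellow front at (195,120) and the blue one at (170,240). Next I lower it to the bench.

{"name": "apply_moves", "arguments": {"moves": [{"jaw": 0.5, "offset": [-4, 1, 20], "rot": [0, 0, 0]}, {"jaw": 0.5, "offset": [-5, 1, 20], "rot": [0, 0, 0]}, {"jaw": 0.5, "offset": [-4, 1, 15], "rot": [0, 0, 0]}, {"jaw": 0.5, "offset": [-2, 0, 6], "rot": [0, 0, 0]}, {"jaw": 0.5, "offset": [0, 0, 0], "rot": [0, 0, 0]}]}}

```text
time_s: 5.72
eef_pos: [0.5586, 0.0516, 0.0095]
eef_rot: [-0.092, 0.704, 0.698, 0.092]
wrist_force: [0.9, 0.2, 0.2]
opening: 0.503
grasp_force: 0.0
```

{"name": "apply_moves", "arguments": {"moves": [{"jaw": 0.5, "offset": [11, -1, 5], "rot": [0, 0, 0]}, {"jaw": 0.5, "offset": [12, -1, 3], "rot": [0, 0, 0]}, {"jaw": 0.5, "offset": [12, 0, 3], "rot": [0, 0, 0]}, {"jaw": 0.5, "offset": [12, 0, 3], "rot": [0, 0, 0]}, {"jaw": 0.5, "offset": [10, 0, 3], "rot": [0, 0, 0]}]}}

```text
time_s: 6.35
eef_pos: [0.5575, 0.1119, 0.0086]
eef_rot: [-0.092, 0.704, 0.699, 0.093]
wrist_force: [-0.4, -2.0, 0.6]
opening: 0.498
grasp_force: 1.0
```

```bash
python3 - <<'E'
from h import *
im,d=ctrl.camera("side");save("side3",cv2.resize(im[220:360,220:380],None,fx=4,fy=4))
E
```

```text
(no output)
```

View pics/side3.png

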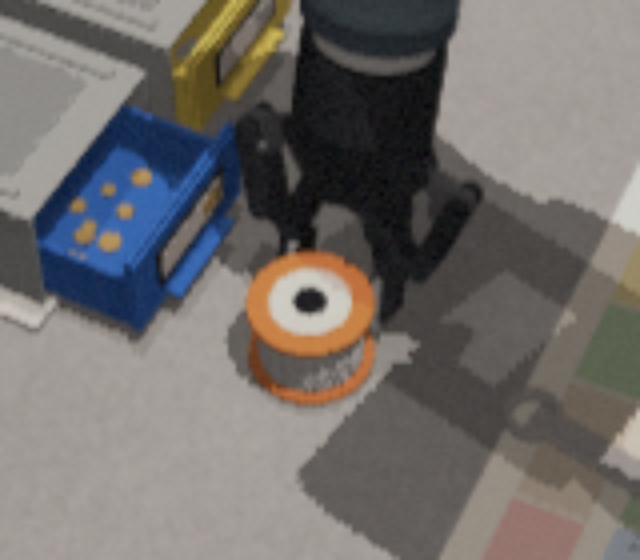

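The reel at (312,320) is upright and seated between the two fingertips at (300,240) and (390,290). The knuckle at (265,160) is close to the blue front, so I'll drift slightly towards the robot while pushing.

{"name": "apply_moves", "arguments": {"moves": [{"jaw": 0.5, "offset": [10, -1, 2.7], "rot": [0, 0, 0]}, {"jaw": 0.5, "offset": [10, -1, 2.7], "rot": [0, 0, 0]}, {"jaw": 0.5, "offset": [10, -1, 2.7], "rot": [0, 0, 0]}, {"jaw": 0.5, "offset": [10, -1, 2.7], "rot": [0, 0, 0]}, {"jaw": 0.5, "offset": [10, -1, 2.7], "rot": [0, 0, 0]}]}}

```text
time_s: 7.02
eef_pos: [0.5529, 0.1635, 0.0084]
eef_rot: [-0.092, 0.704, 0.698, 0.093]
wrist_force: [0.3, -2.3, 0.6]
opening: 0.498
grasp_force: 0.9
```

{"name": "apply_moves", "arguments": {"moves": [{"jaw": 0.5, "offset": [10, 0, 2.7], "rot": [0, 0, 0]}, {"jaw": 0.5, "offset": [10, 0, 2.7], "rot": [0, 0, 0]}, {"jaw": 0.5, "offset": [10, 0, 2.7], "rot": [0, 0, 0]}, {"jaw": 0.5, "offset": [10, 0, 2.7], "rot": [0, 0, 0]}, {"jaw": 0.5, "offset": [10, 0, 2.7], "rot": [0, 0, 0]}]}}

```text
time_s: 7.65
eef_pos: [0.5533, 0.2154, 0.0082]
eef_rot: [-0.092, 0.704, 0.698, 0.093]
wrist_force: [1.0, -1.7, 1.8]
opening: 0.504
grasp_force: 1.1
```

```bash
python3 - <<'E'
from h import *
for c in("scene","side"):
    im,d=ctrl.camera(c);W=cloud(c,d)
    for r in ctrl.outline_of(c,"reel")[:1]:
        w=W[r["region"]];w=w[~np.isnan(w[:,0])];t=w[(w[:,2]>.042)&(w[:,2]<.051)]
        print(c,r["score"],r["position"],cv2.minEnclosingCircle((t[:,:2]*1000).astype(np.float32)),np.percentile(w[:,2],[2,98]))
E
```

```text
scene 0.61 [413.2, 187.0] ((558.21533203125, 252.94287109375), 30.241525650024414) [-0.00139223  0.05006089]
side 0.89 [276.0, 338.6] ((553.2379150390625, 246.26220703125), 35.448055267333984) [-0.00123014  0.04909566]
```

{"name": "apply_moves", "arguments": {"moves": [{"jaw": 0.5, "offset": [-8, 0, -2.2], "rot": [0, 0, 0]}, {"jaw": 0.5, "offset": [-15, 0, -4.5], "rot": [0, 0, 0]}, {"jaw": 0.5, "offset": [-15, 0, -5], "rot": [0, 0, 0]}, {"jaw": 0.5, "offset": [8, 0, -30], "rot": [0, 0, 0]}, {"jaw": 0.5, "offset": [10, 0, -40], "rot": [0, 0, 0]}]}}

```text
time_s: 8.48
eef_pos: [0.5521, 0.1725, 0.0817]
eef_rot: [-0.093, 0.705, 0.697, 0.092]
wrist_force: [1.3, 0.5, 0.2]
opening: 0.503
grasp_force: 0.0
```

{"name": "apply_moves", "arguments": {"moves": [{"jaw": 0, "offset": [10, 0, -40], "rot": [0, 0, 0]}, {"jaw": 0, "offset": [0, 0, 0], "rot": [0, -7.5, 0]}, {"jaw": 0, "offset": [0, 0, 0], "rot": [0, -7.5, 0]}, {"jaw": 0, "offset": [-25, 40, 0], "rot": [0, 0, 0]}, {"jaw": 0, "offset": [-25, 40, 0], "rot": [0, 0, 0]}]}}

```text
time_s: 9.1
eef_pos: [0.6333, 0.1221, 0.1236]
eef_rot: [0.0, 0.709, 0.705, 0.0]
wrist_force: [1.1, -0.1, 0.1]
opening: -0.0
grasp_force: 0.0
```

```bash
python3 - <<'E'
from h import *
ims=[]
for c in("side",):
    im,d=ctrl.camera(c);W=cloud(c,d);f=W.reshape(-1,3);f=f[~np.isnan(f[:,0])]
    m=(f[:,2]>.058)&(f[:,2]<.068)&(f[:,0]>.58)&(f[:,0]<.68)&(f[:,1]>.04)&(f[:,1]<.2)
    print(c,"lip",cv2.minAreaRect((f[m,:2]*1000).astype(np.float32)),m.sum())
    m=(f[:,2]>.042)&(f[:,2]<.05)&(abs(f[:,0]-.555)<.06)&(abs(f[:,1]-.246)<.06);print(cv2.minEnclosingCircle((f[m,:2]*1000).astype(np.float32)))
    m=(abs(f[:,0]-.65)<.06)&(f[:,1]>0)&(f[:,1]<.2)&(f[:,2]>.09)&(f[:,2]<.18);print("fingers",np.percentile(f[m],[1,50,99],axis=0) if m.sum() else None)
    save("side4",cv2.resize(im[180:380,180:440],None,fx=3,fy=3))
print(ctrl.get_obs()["eef_pos"],ctrl.get_obs()["opening"])
E
```

```text
side lip ((644.490234375, 121.92110443115234), (9.763516426086426, 111.73389434814453), 0.8845359086990356) 182
((551.6683349609375, 246.4391632080078), 34.82710647583008)
fingers [[0.60029172 0.11481348 0.12535892]
 [0.62728703 0.13340732 0.1658676 ]
 [0.66617385 0.1386943  0.17977612]]
[0.63826206 0.11747194 0.12394968] -0.0021059542979296924
```

View pics/side4.png

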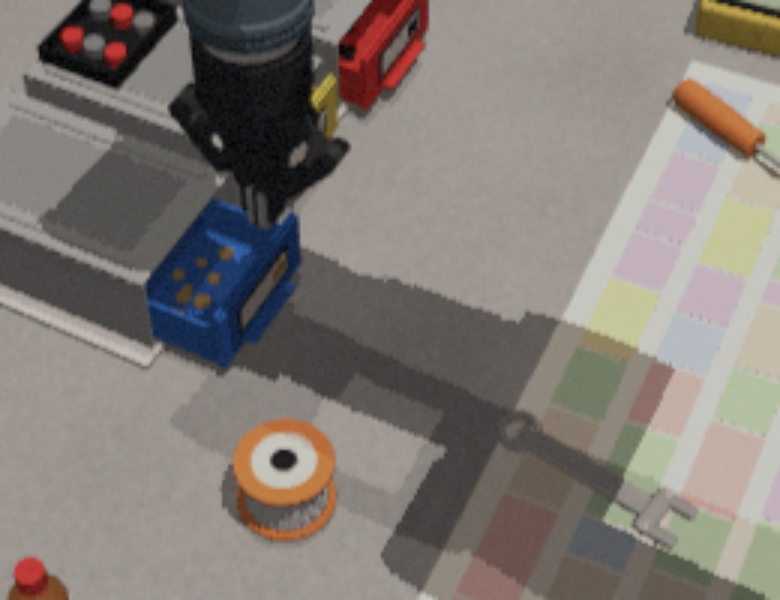

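The reel at (285,475) stands upright and clear of the drawer, and the shut fingers at (258,210) hang above the lip. I'll turn them a quarter turn so the narrow side of the fingers fits between the lip and the case.

{"name": "apply_moves", "arguments": {"moves": [{"jaw": 0, "offset": [0, 0, 0], "rot": [0, 0, 10]}, {"jaw": 0, "offset": [0, 0, 0], "rot": [0, 0, 10]}, {"jaw": 0, "offset": [0, 0, 0], "rot": [0, 0, 10]}, {"jaw": 0, "offset": [0, 0, 0], "rot": [0, 0, 10]}, {"jaw": 0, "offset": [0, 0, 0], "rot": [0, 0, 10]}]}}

```text
time_s: 9.78
eef_pos: [0.6324, 0.1214, 0.1231]
eef_rot: [-0.0, 0.942, 0.335, -0.0]
wrist_force: [-1.0, -0.0, -0.2]
opening: 0.003
grasp_force: 0.0
```

{"name": "apply_moves", "arguments": {"moves": [{"jaw": 0, "offset": [0, 0, 0], "rot": [0, 0, 10]}, {"jaw": 0, "offset": [0, 0, 0], "rot": [0, 0, 10]}, {"jaw": 0, "offset": [0, 0, 0], "rot": [0, 0, 10]}, {"jaw": 0, "offset": [0, 0, 0], "rot": [0, 0, 9.6]}, {"jaw": 0, "offset": [33, -3, 0], "rot": [0, 0, 0]}]}}

```text
time_s: 10.4
eef_pos: [0.6641, 0.1245, 0.1228]
eef_rot: [0.0, 1.0, -0.002, -0.001]
wrist_force: [0.9, -0.1, 0.1]
opening: 0.002
grasp_force: 0.0
```

{"name": "apply_moves", "arguments": {"moves": [{"jaw": 0, "offset": [0, 0, 0], "rot": [0, 0, 0]}, {"jaw": 0, "offset": [0, 0, 15], "rot": [0, 0, 0]}, {"jaw": 0, "offset": [0, 0, 15], "rot": [0, 0, 0]}, {"jaw": 0, "offset": [0, 0, 10], "rot": [0, 0, 0]}, {"jaw": 0, "offset": [0, 0, 0], "rot": [0, 0, 0]}]}}

```text
time_s: 11.02
eef_pos: [0.6642, 0.1258, 0.0814]
eef_rot: [0.0, 1.0, -0.0, -0.002]
wrist_force: [0.4, -0.3, -0.6]
opening: 0.0
grasp_force: 0.0
```

```bash
python3 - <<'E'
from h import *
print(ctrl.get_obs()["eef_pos"])
im,d=ctrl.camera("side");a=cv2.resize(im[180:320,180:340],(560,490))
save("side5",a)
E
```

```text
[0.66424276 0.12583829 0.08140382]
```

View pics/side5.png

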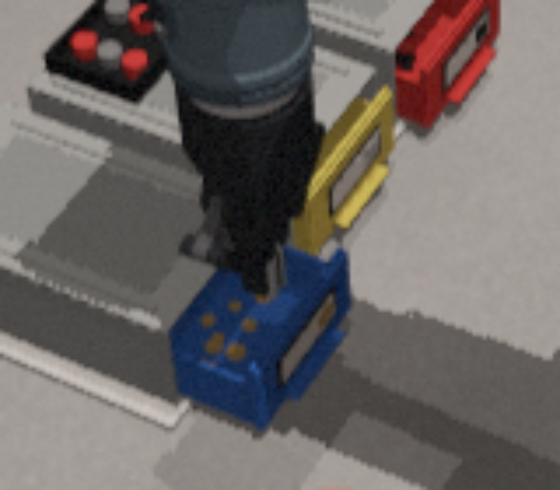

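The fingertips at (265,285) are above the open drawer, between its front and the case. I'll correct 7 mm backwards and lower them.

{"name": "apply_moves", "arguments": {"moves": [{"jaw": 0, "offset": [7, 4, 0], "rot": [0, 0, 0]}, {"jaw": 0, "offset": [0, 0, 12], "rot": [0, 0, 0]}, {"jaw": 0, "offset": [0, 0, 14], "rot": [0, 0, 0]}, {"jaw": 0, "offset": [0, 0, 12], "rot": [0, 0, 0]}, {"jaw": 0, "offset": [0, 0, 0], "rot": [0, 0, 0]}]}}

```text
time_s: 11.7
eef_pos: [0.671, 0.1219, 0.0429]
eef_rot: [0.0, 1.0, -0.0, -0.002]
wrist_force: [0.2, -0.3, 0.3]
opening: 0.002
grasp_force: 0.0
```

{"name": "apply_moves", "arguments": {"moves": [{"jaw": 0, "offset": [-4, 0, 0], "rot": [0, 0, 0]}, {"jaw": 0, "offset": [-5, 0, 0], "rot": [0, 0, 0]}, {"jaw": 0, "offset": [-5, 0, 0], "rot": [0, 0, 0]}, {"jaw": 0, "offset": [-5, 0, 0], "rot": [0, 0, 0]}, {"jaw": 0, "offset": [-5, 0, 0], "rot": [0, 0, 0]}]}}

```text
time_s: 12.32
eef_pos: [0.6488, 0.1219, 0.0458]
eef_rot: [-0.0, 1.0, -0.0, 0.001]
wrist_force: [2.0, 0.5, 0.8]
opening: 0.001
grasp_force: 0.8
```

{"name": "apply_moves", "arguments": {"moves": [{"jaw": 0, "offset": [-9, 0, 0], "rot": [0, 0, 0]}, {"jaw": 0, "offset": [-9, 0, 0], "rot": [0, 0, 0]}, {"jaw": 0, "offset": [-9, 0, 0], "rot": [0, 0, 0]}, {"jaw": 0, "offset": [-9, 0, 0], "rot": [0, 0, 0]}, {"jaw": 0, "offset": [-9, 0, 0], "rot": [0, 0, 0]}]}}

```text
time_s: 12.95
eef_pos: [0.603, 0.1218, 0.0452]
eef_rot: [0.0, 1.0, -0.0, 0.0]
wrist_force: [1.7, -0.5, 1.7]
opening: -0.001
grasp_force: 0.9
```

{"name": "apply_moves", "arguments": {"moves": [{"jaw": 0, "offset": [-8, 0, 0], "rot": [0, 0, 0]}, {"jaw": 0, "offset": [-7, 0, 0], "rot": [0, 0, 0]}, {"jaw": 0, "offset": [-6, 0, 0], "rot": [0, 0, 0]}, {"jaw": 0, "offset": [-6, 0, 0], "rot": [0, 0, 0]}, {"jaw": 0, "offset": [-6, 0, 0], "rot": [0, 0, 0]}]}}

```text
time_s: 13.58
eef_pos: [0.5702, 0.1219, 0.0451]
eef_rot: [0.0, 1.0, -0.0, -0.0]
wrist_force: [0.9, -1.5, -0.3]
opening: -0.001
grasp_force: 0.8
```

{"name": "apply_moves", "arguments": {"moves": [{"jaw": 0, "offset": [-3, 0, 0], "rot": [0, 0, 0]}, {"jaw": 0, "offset": [-2, 0, 0], "rot": [0, 0, 0]}, {"jaw": 0, "offset": [-2, 0, 0], "rot": [0, 0, 0]}, {"jaw": 0, "offset": [-1, 0, 0], "rot": [0, 0, 0]}, {"jaw": 0, "offset": [0, 0, 0], "rot": [0, 0, 0]}]}}

```text
time_s: 14.2
eef_pos: [0.5623, 0.122, 0.0451]
eef_rot: [-0.0, 1.0, -0.0, -0.0]
wrist_force: [0.4, -0.9, -0.5]
opening: -0.0
grasp_force: 0.2
```

{"name": "apply_moves", "arguments": {"moves": [{"jaw": 0, "offset": [-2, 0, 0], "rot": [0, 0, 0]}, {"jaw": 0, "offset": [-2, 0, 0], "rot": [0, 0, 0]}, {"jaw": 0, "offset": [-1, 0, 0], "rot": [0, 0, 0]}, {"jaw": 0, "offset": [0, 0, 0], "rot": [0, 0, 0]}, {"jaw": 0, "offset": [0, 0, 0], "rot": [0, 0, 0]}]}}

```text
time_s: 14.82
eef_pos: [0.5622, 0.1219, 0.0461]
eef_rot: [-0.0, 1.0, -0.001, 0.005]
wrist_force: [16.9, 1.3, -11.2]
opening: 0.001
grasp_force: 7.9
```

The 17 N reaction shows the drawer is at its stop. I'll release and rise.

{"name": "apply_moves", "arguments": {"moves": [{"jaw": 0, "offset": [4, 0, 0], "rot": [0, 0, 0]}, {"jaw": 0, "offset": [6, 0, 0], "rot": [0, 0, 0]}, {"jaw": 0, "offset": [8, 0, 0], "rot": [0, 0, 0]}, {"jaw": 0, "offset": [0, 0, -15], "rot": [0, 0, 0]}, {"jaw": 0, "offset": [0, 0, -25], "rot": [0, 0, 0]}]}}

```text
time_s: 15.45
eef_pos: [0.5747, 0.1219, 0.0854]
eef_rot: [-0.0, 1.0, -0.001, -0.001]
wrist_force: [0.5, 0.4, -0.6]
opening: 0.003
grasp_force: 0.0
```

{"name": "apply_moves", "arguments": {"moves": [{"jaw": 0, "offset": [0, 0, -40], "rot": [0, 0, 0]}, {"jaw": 0, "offset": [0, 0, -40], "rot": [0, 0, 0]}, {"jaw": 0, "offset": [-10, 20, -20], "rot": [0, 0, 0]}, {"jaw": 0, "offset": [-20, 40, 0], "rot": [0, 0, 0]}, {"jaw": 0, "offset": [0, 0, 0], "rot": [0, 0, 0]}]}}

```text
time_s: 16.08
eef_pos: [0.5447, 0.0602, 0.1866]
eef_rot: [0.0, 1.0, -0.002, 0.0]
wrist_force: [0.4, -0.1, -0.9]
opening: 0.004
grasp_force: 0.0
```

```bash
python3 - <<'E'
from h import *
for c in("side","scene"):
    im,d=ctrl.camera(c);W=cloud(c,d);f=W.reshape(-1,3);f=f[~np.isnan(f[:,0])]
    m=(f[:,2]>.058)&(f[:,2]<.068)&(f[:,0]>.5)&(f[:,0]<.68)&(f[:,1]>.04)&(f[:,1]<.19)
    print(c,"lip",cv2.minAreaRect((f[m,:2]*1000).astype(np.float32)),m.sum(),np.median(f[m,0]))
    m=(f[:,2]>.042)&(f[:,2]<.05)&(abs(f[:,0]-.555)<.06)&(abs(f[:,1]-.246)<.05);print(cv2.minEnclosingCircle((f[m,:2]*1000).astype(np.float32)))
    for r in ctrl.outline_of(c,"adapter_a")[:2]:
        w=W[r["region"]];print("adapter",r["score"],np.nanmedian(w,0),np.nanmax(w[:,2]))
    if c=="side": save("side6",cv2.resize(im[180:380,180:440],None,fx=3,fy=3))
print(ctrl.get_obs()["eef_pos"],ctrl.get_obs()["wrist_force"])
E
```

```text
side lip ((546.8088989257812, 122.1277084350586), (111.79798889160156, 10.327804565429688), 89.15284729003906) 178 0.5458950720343745
((551.298095703125, 246.44894409179688), 35.05636978149414)
adapter 0.56 [ 0.68555915 -0.01535201  0.03623142] 0.07322765042701818
adapter 0.5 [0.65129932 0.14214389 0.03011045] 0.03597912494382105
scene lip ((549.5187377929688, 118.85345458984375), (11.6459379196167, 111.44112396240234), 0.6605982184410095) 180 0.5503130657872565
((554.4014892578125, 242.61126708984375), 35.95341110229492)
adapter 0.56 [0.65675538 0.13693688 0.02834512] 0.03577028497280821
[0.54578666 0.06249959 0.18561176] [-0.12531785  0.1907978   0.24221782]
```

View pics/side6.png

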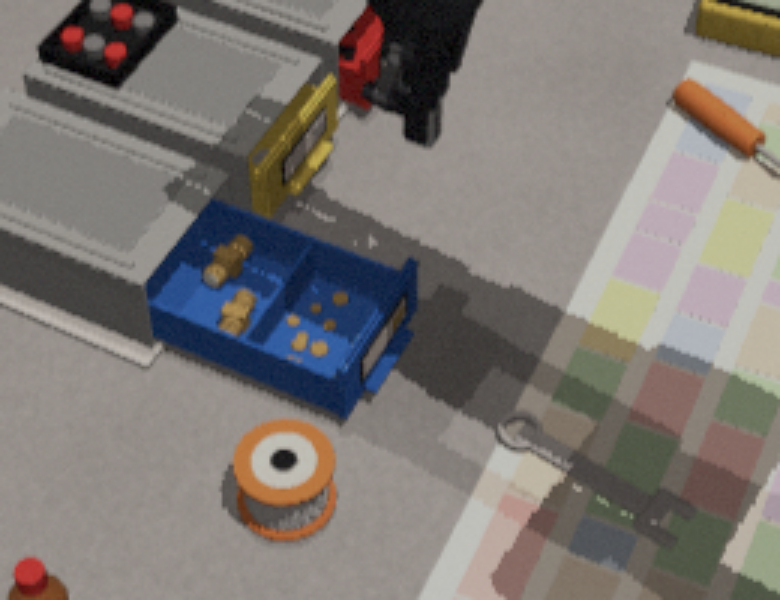

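The drawer is fully out, with both adapters in the rear compartment at (228,262) and (237,312). The reel at (285,475) is upright and clear, and the arm touches nothing.

```bash
python3 -c "
from bench import ctrl
print(ctrl.hand_in())"
```

```text
the job is handed in; nothing more can be done
None
```

The job is handed in: the reel stands upright about 12 cm to the left of the drawer's centre line, and the blue drawer is drawn out to its stop with both adapters in the rear compartment; the verdict was not reported.

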